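Load a brownie tray into a pastry keeper through its sprung flap

TASK

Slide the long-handled tray with the brownie into the metal pastry keeper: push its pan in under the sprung flap and on, gently, until you feel it bear on the depth stop hidden inside and the stop just gives, by a few millimetres and less than a centimetre. Then let go, leaving the flap shut behind the pan and the grip standing outside. Keep the brownie in the tray, never ram the keeper, and leave the other things where they are.

Things in the scene. Friction and masses are not known exactly. Their poses are not given: they have to be found in the camera images.
- keeper: Pastry keeper: a low aluminium tunnel without floor, fixed on the worktop, 232 mm deep, 98 mm wide and 100 mm high outside. Inside 86 mm wide (the tray has 3 mm play each side). Its mouth is closed by the flap. Origin: centre of the mouth, in the flap's plane, at worktop level; x points inwards (the way the tray goes), z up. Two flared guides, 36 mm high, reach 29 mm out in front of the mouth and widen it to about 108 mm at their tips.
- flap (a joint): The keeper's steel flap, hinged along its top edge 80 mm above the worktop, lower lip 16 mm above it. 0 = shut (hanging upright), grows as it swings inwards, at most 1.3 rad. A spring closes it: it adds about 3 to 8 N to the 2 to 6 N that the tray takes to slide. It opens inwards only. It rides on the tray's walls at about 0.9 rad and falls shut once the rear wall of the pan is about 52 mm inside the mouth; the tongue passes below the shut flap.
- end_stop (a joint): How far the depth stop inside the keeper has been pushed back from its setting (m; 0 = untouched, at most 0.03). It is an upright plate in the pan's way that is held by friction only: it gives at about 8 to 12 N more than the sliding push before, then stays where it is left. Where it is set is not told and differs each time: the pan meets it when the pan's origin is between 112 and 140 mm inside the mouth.
- tray: Loose steel loading tray, 0.35 kg, lying on the worktop with its nose roughly towards the keeper. Pan 100 mm long, 80 mm wide, walls 40 mm high and 3 mm thick; from its rear runs a flat tongue, 24 mm wide with its top 8 mm above the worktop, to an upright wooden grip. Origin: centre of the pan's underside; x points to the nose (away from the grip), z up.
- tray_grip (a point): Point to grip on the tray's upright wooden grip, 210 mm behind the pan's centre, 72 mm above the worktop. The grip is 22 mm long along the tray (x), 18 mm thick across it (y), its top 90 mm up; pinch it either way, but pastry stands high behind it, so a gripper wide along its closing line fits better closing along the tray. In the end it stands about 60 to 98 mm outside the mouth.
- brownie: Brownie, 59 x 76 x 36 mm, about 80 g, lying loose in the pan. Origin: centre of its underside.
- tape_roll: Bystander: roll of brown bag tape, 76 mm across, 18 mm high, lying flat.
- price_sign: Bystander: small card on a round black foot, 70 mm high.
- ramekin: Bystander: white ramekin, 82 mm across, 48 mm high.

How it is judged (in metres and radians):
On the way, in this order (a step that is already met when the one before it is completed fails the run):
1. the tray's nose holds the flap open: flap at more than 0.6 rad with the pan's centre between 40 mm before and 90 mm behind the mouth (value of joint flap above 0.6 rad and x of tray in the frame of keeper between -0.04 and 0.09 m), for 0.2 s.
2. the tray has pushed the depth stop back by 1 mm or more and the flap has swung shut behind the pan (value of joint end_stop above 0.001 m and value of joint flap below 0.06 rad and x of tray in the frame of keeper above 0.105 m), for 0.2 s.
At the end, for the whole second after the job is handed in: The pan is inside the keeper (its centre more than 105 mm behind the mouth), flat on the worktop and in line; the depth stop has been pushed back by 1 to 10 mm; the flap is shut (under 0.06 rad); the brownie lies upright in the pan; everything is at rest and let go (all of step 2 and value of joint end_stop below 0.01 m and angle between the x axis of tray and the x axis of keeper, either way round below 0.12 rad and angle between tray's own z axis and vertical below 0.06 rad and height (world z) of tray below 0.006 m and horizontal distance between brownie and tray below 0.03 m and angle between brownie's own z axis and vertical below 0.25 rad and height (world z) of brownie below 0.02 m and linear speed of tray below 0.01 m/s and linear speed of brownie below 0.02 m/s and contact force between the fingers and tray below 0.1 N); the robot touches nothing.
It fails at once if the keeper is rammed or the tray jammed in it (more than 30 N between the tray and the keeper) (contact force between tray and keeper above 30 N).
It fails at once if the brownie leaves the pan or tips over (horizontal distance between brownie and tray above 0.045 m or angle between brownie's own z axis and vertical above 0.6 rad).
It fails at once if a bystander is shifted by more than 25 mm (distance of any of tape_roll, price_sign, ramekin from where it was at the start of the episode above 0.025 m).
It also fails if it takes over 51 s, if anything falls off the work surface, if the arm or the gripper's body presses on something with over 40 N, if the wrist force passes 120 N, or if a joint passes its speed limit or range.

ROBOT

A 6-joint arm with a two-finger parallel gripper is mounted at the origin on a cart in front of the work surface, level with it; the furniture and walls round the work are solid. World frame = base frame: x ahead of the robot, y to its left, z up, the work surface at z = 0. Lengths are in m, angles in degrees, forces in N, time in s.
With the tool pointing down it reaches from about 0.35 to 0.875 m from the base axis. Payload 4.2 kg.
Tool frame: the origin (TCP) lies midway between the tips of the shut fingers; the grasp point (between the pads) lies 19 mm behind it; z points along the fingers, y is the direction in which the jaws open and shut (so a half turn about z gives the same grasp; the last joint's range is limited). The gripper opens to 87 mm and grips with 3 to 60 N. Pads are 19 mm wide; open, the fingers measure 117 mm over their backs; the gripper's body (75 mm by 190 mm) begins 51 mm behind the grasp point.
Start: joints at [86.723, 22.042, 0.453, 0, -68.411, -14.817], TCP at [0.194, 0.594, 0.223] pointing down, gripper open.
Joint ranges: [-179.83, 179.83], [-69.29, 118.12], [-61.27, 80.66], [-181.25, 117.63], [-171.15, -9.14], [-177.46, 177.46]. Speed limits (degrees/s): [159.86, 159.86, 180, 180, 180, 180].

INTERFACE

Orientations are given as a 3x3 rotation matrix whose columns are the frame's x, y, z axes.
In Python, from station import readout, optics, arm gives the robot as it stands.
- The arm moves only by the shell command python3 -m creep 'ROWS'. ROWS is text: rows parted by semicolons, each of 5 numbers parted by spaces: the opening, from 0 (shut) to 1 (fully open), then the shift along the tool's x, y, z in m, then the turn about the tool's z in rad. A call has 1 to 12 rows; each row is the pose to reach, as a shift and turn from the pose measured when the call began, along the tool's axes at that moment; what a row does not reach only later rows make up. A row lasts 1/8 s, in which the tool goes at most 62.5 mm and 10.7 degrees, less where a joint would pass 70% of its speed; a pose out of reach is approached as far as the arm can. A call with a gripper value outside its range is refused whole. The fingers move at their own pace and stop on an object; the grip force is fixed at half the most. Time passes only in rows, so rows that repeat a pose let the fingers close. It gives the time, the measured TCP pose, the force and the opening at its end, in the units of the state.
- readout.observe(): the state, without advancing time (a new reading comes with each control period).
- optics.read_camera(name): name is "scene" or "top" or "wrist"; returns a dict with "frame" (420x560x3 uint8, red, green, blue), "intrinsics" (3x3 intrinsics, pixels), "k1" (the pictures are not rectified: a ray, as slopes to the right and down, at radius r is drawn at 1 + k1 r^2 times it, then the intrinsics apply), "view" (4x4, takes a point from world to camera coordinates). Camera axes: x right, y down, z forward; pixel columns grow to the right and rows downward; lengths in m; the calibration is good to about 2 mm. A picture is of the moment at which its call begins. There is no depth.
- arm.hand_in(): hands the job in, once; it reports no verdict.
The state is a dict: "time_s": time; "joints": joint angles; "qvel": joint speeds; "joint_torque": joint torques, N m; "tool_pos": TCP position; "tcp_rot": TCP orientation; "wrist_force": force on the tool from outside, world axes, zero at the start; "wrist_torque": the same for the moment, N m; "grip_width": finger opening in m.
Only numpy, scipy, OpenCV 4.12 (cv2) and the standard library are available. Lean on these libraries where they do the work, as an engineer would, in place of code of your own. Each camera call takes 0.05 s, during which the arm holds its last target. There are 200 camera calls.

## Working session

There is one attempt and no reset: what is moved stays moved. The work goes in short steps, Python scripts to look and compute and a shell command to move; the robot and the scene stay as the last step left them, time stands still between calls to the robot, and variables do not carry over. Pictures are saved under pics/ and viewed, about 8 in all and at most 12, crops included, and the job is handed in when it is done.

```bash
mkdir -p pics
cat > h.py <<'E'
import numpy as np, cv2
from station import readout, optics, arm
def cap(n,f):
    c=optics.read_camera(n); cv2.imwrite('pics/'+f,c['frame'][:,:,::-1])
    np.savez('pics/'+f+'.npz',K=c['intrinsics'],k1=c['k1'],V=c['view']); return c
def load(f):
    d=np.load('pics/'+f+'.npz'); return d['K'],float(d['k1']),d['V']
def ray(f,p):
    K,k1,V=load(f); u=cv2.undistortPoints(np.array([[p]],float),K,np.array([k1,0,0,0,0.]))[0,0]
    R=V[:3,:3]; d=R.T@np.array([u[0],u[1],1]); return -R.T@V[:3,3], d/np.linalg.norm(d)
def atz(f,p,z):
    o,d=ray(f,p); return o+d*(z-o[2])/d[2]
def tri(*fp):
    A=0;b=0
    for f,p in fp:
        o,d=ray(f,p); M=np.eye(3)-np.outer(d,d); A=A+M; b=b+M@o
    return np.linalg.solve(A,b)
def proj(f,X):
    K,k1,V=load(f); return cv2.projectPoints(np.array([X],float),cv2.Rodrigues(V[:3,:3])[0],V[:3,3],K,np.array([k1,0,0,0,0.]))[0].ravel()
E
python3 - <<'E'
from h import *
for n in('scene','top','wrist'):
    c=cap(n,n+'0.png')
a=cv2.imread('pics/scene0.png');b=cv2.imread('pics/top0.png')
s=readout.observe(); print({k:np.round(v,3).tolist() for k,v in s.items()})
E
```

```text
{'time_s': 0.15, 'joints': [86.725, 22.08, 0.397, -0.02, -68.41, -14.819], 'qvel': [-0.066, -0.153, 0.255, 0.104, 0.063, 0.046], 'joint_torque': [-0.001, -39.105, 18.759, 4.222, 0.012, -0.0], 'tool_pos': [0.194, 0.594, 0.222], 'tcp_rot': [[0.951, -0.311, -0.0], [-0.311, -0.951, -0.002], [0.0, 0.002, -1.0]], 'wrist_force': [0.016, -0.085, 0.7], 'wrist_torque': [-0.044, 0.023, 0.041], 'grip_width': 0.087}
```

View pics/top0.png

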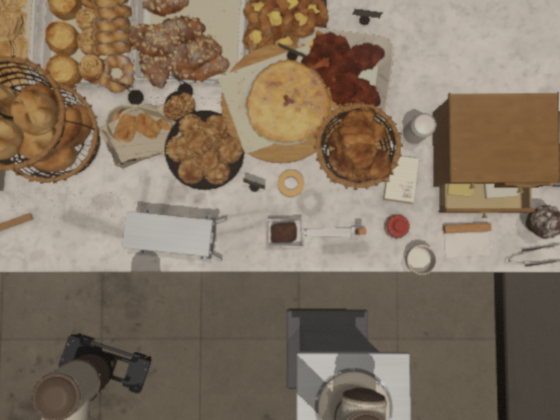

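View pics/scene0.png

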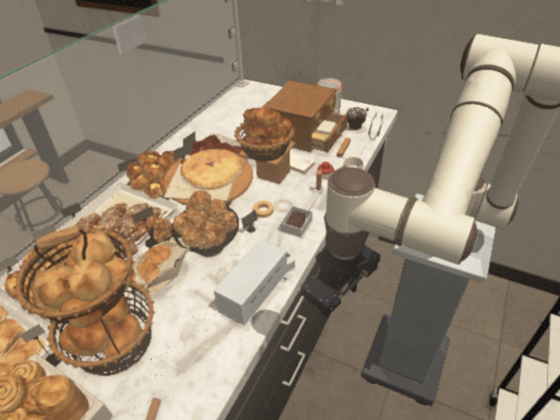

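Top view: keeper around (170,234) with its mouth to the right at x≈213. The tray pan is at (285,232), its grip at (361,231), and a red pastry stands at (398,226). The robot base is below, so image up is +x and image left is +y.

Run:
```python
from h import *
P=lambda n,p,z:print(n,atz('top0.png',p,z).round(3))
P('pan c',(285,232),.04);P('grip',(361,231.5),.09);P('mouth top near',(209,254),.1);P('mouth top far',(213,216),.1)
P('keeper far top',(128,213),.1);P('keeper far near',(124,249),.1);P('red',(398,226),.04);P('ramekin',(420,258),.048);P('sign',(255,184),.0);P('tape',(291,182),.018)
P('guide n',(216,258),.036);P('guide f',(225,218),.036)
print('grip tri',tri(('top0.png',(361,231.5)),('scene0.png',(319,172))))
a=cv2.imread('pics/top0.png')[190:280,110:440]; a=cv2.resize(a,None,fx=2.4,fy=2.4,interpolation=3)
b=cv2.imread('pics/scene0.png')[130:330,200:400]; b=cv2.resize(b,(380,380),interpolation=3)
w=cv2.resize(cv2.imread('pics/wrist0.png'),(412,309))
o=np.zeros((600,800,3),np.uint8);o[:216,:792]=a;o[216:596,:380]=b;o[216:525,385:797]=w
cv2.imwrite('pics/m1.png',o)
```

```text
pan c [0.493 0.193 0.04 ]
grip [ 0.494 -0.012  0.09 ]
mouth top near [0.433 0.397 0.1  ]
mouth top far [0.535 0.387 0.1  ]
keeper far top [0.543 0.615 0.1  ]
keeper far near [0.446 0.624 0.1  ]
red [ 0.511 -0.123  0.04 ]
ramekin [ 0.422 -0.18   0.048]
sign [0.633 0.279 0.   ]
tape [0.637 0.176 0.018]
guide n [0.421 0.386 0.036]
guide f [0.533 0.361 0.036]
grip tri [ 0.49422681 -0.01155569  0.09005377]
```

View pics/m1.png

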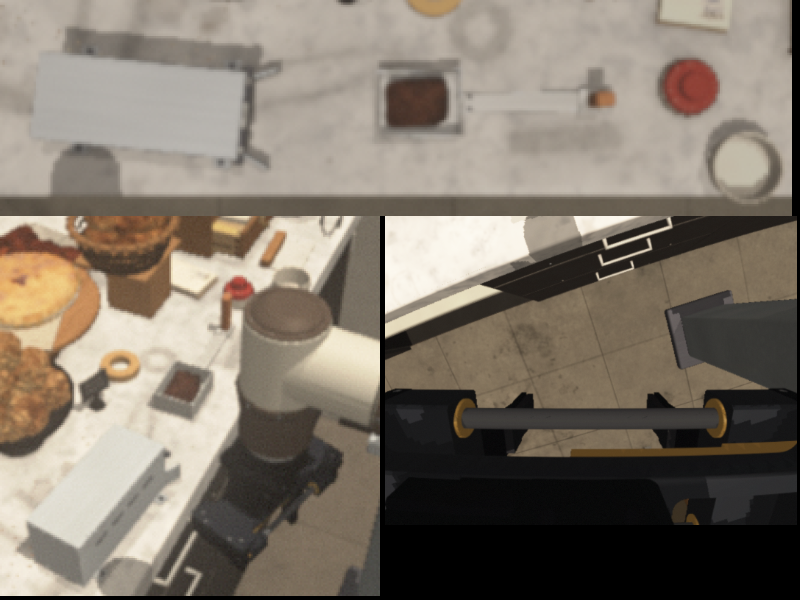

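The crop shows the keeper turned about 5–6° relative to the tray. Its inward axis is roughly +y with a little +x. The wrist view shows the fingers at the bottom. Next I need to know where the wrist camera sits on the tool.

```bash
cat >> h.py <<'E'
def state():
    s=readout.observe(); return np.array(s['tool_pos']),np.array(s['tcp_rot']),s
def rel(target,yax=None):
    p,R,s=state(); d=R.T@(np.array(target)-p); t=0
    if yax is not None:
        y=R.T@np.array(list(yax)+[0.]); t=np.arctan2(-y[0],y[1])
    print('rel',d.round(4),'turn',round(float(t),4),'(alt',round(float(t-np.pi*np.sign(t)),4),')'); return d,t
E
python3 - <<'E'
from h import *
K,k1,V=load('wrist0.png'); p,R,s=state()
c=-V[:3,:3].T@V[:3,3]; print('cam in tool',R.T@(c-p)); print('axes in tool (cols x,y,z)',(R.T@V[:3,:3].T).round(3)); print(K,k1)
rel([0.42,0.20,0.33],(-0.098,-0.995))
E
```

```text
cam in tool [ 0.06629272  0.00097026 -0.16162299]
axes in tool (cols x,y,z) [[-0.001 -0.97  -0.244]
 [ 1.    -0.001  0.   ]
 [-0.    -0.244  0.97 ]]
[[306.72475117   0.         278.46891259]
 [  0.         306.72475117 214.03817971]
 [  0.           0.           1.        ]] -0.06652598452938865
rel [ 0.3372  0.3041 -0.1077] turn -0.2178 (alt 2.9238 )
```

```bash
python3 - <<'E'
from h import *
rel([0.46,0.22,0.24],(-0.098,-0.995))
E
python3 -m creep '1 0.04 0.03 -0.01 -0.05;1 0.08 0.06 -0.02 -0.1;1 0.13 0.1 -0.02 -0.15;1 0.18 0.14 -0.02 -0.2;1 0.22 0.17 -0.02 -0.218;1 0.26 0.2 -0.02 -0.218;1 0.3 0.23 -0.02 -0.218;1 0.34 0.25 -0.02 -0.218;1 0.37 0.273 -0.02 -0.218;1 0.37 0.273 -0.02 -0.218;1 0.37 0.273 -0.02 -0.218'
python3 - <<'E'
from h import *
cap('wrist','w1.png'); print(state()[0],state()[1].round(3)); rel([0.46,0.0,0.24],(-0.098,-0.995))
E
```

```text
rel [ 0.369   0.2725 -0.0178] turn -0.2178 (alt 2.9238 )
time_s: 1.52
tool_pos: [0.4606, 0.2193, 0.242]
tcp_rot: [[0.995, -0.098, -0.001], [-0.098, -0.995, -0.002], [-0.001, 0.002, -1.0]]
wrist_force: [0.8, -0.1, 0.5]
grip_width: 0.0867
[0.46045457 0.21965136 0.24208661] [[ 0.995 -0.097 -0.001]
 [-0.097 -0.995 -0.002]
 [-0.001  0.002 -1.   ]]
rel [0.0209 0.2187 0.0024] turn 0.0008 (alt -3.1407 )
```

View pics/w1.png

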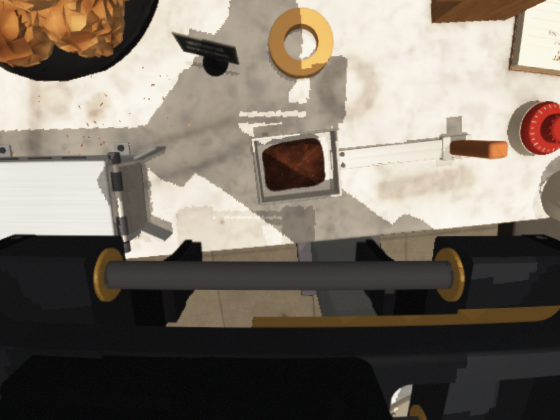

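w1: the keeper is at left, with guide tips at about (165,150) and (168,238) and the hinge edge at (115,155)–(122,245). The pan spans (253..340, 130..203), the grip top is about (450..507, 140..158), and the tape is at (300,43). I'll take a second view shifted along the tray.

```bash
python3 -m creep '1 -0.01 0.05 0 0;1 -0.02 0.1 0 0;1 -0.02 0.12 0 0;1 -0.02 0.12 0 0;1 -0.02 0.12 0 0'
python3 - <<'E'
from h import *
cap('wrist','w2.png'); print(state()[0])
a=cv2.imread('pics/w1.png')[100:250]; b=cv2.imread('pics/w2.png')[70:230]
o=np.vstack([cv2.resize(a,(800,214),interpolation=3),cv2.resize(b,(800,229),interpolation=3)]); 
cv2.imwrite('pics/m2.png',o)
E
```

```text
time_s: 2.2
tool_pos: [0.4294, 0.1032, 0.2424]
tcp_rot: [[0.995, -0.096, -0.0], [-0.096, -0.995, -0.001], [0.0, 0.001, -1.0]]
wrist_force: [0.8, 0.8, 0.6]
grip_width: 0.0873
[0.42938336 0.10325276 0.24225281]
```

View pics/m2.png

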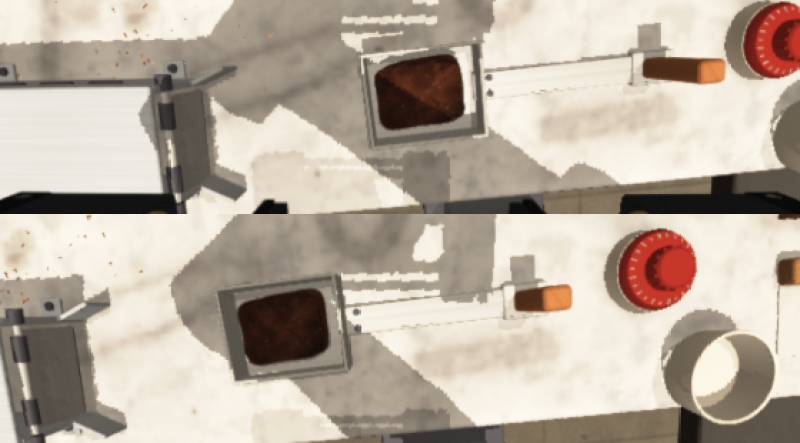

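```bash
cat > m.py <<'E'
from h import *
s=800/560
A=lambda u,v:('w1.png',(u/s,100+v*150/214)); B=lambda u,v:('w2.png',(u/s,70+(v-214)*160/229))
pts=dict(grip=((712,70),(558,298)),nf=((360,53),(218,291)),rf=((482,42),(340,275)),rn=((488,134),(352,371)),nn=((371,148),(236,382)),
tipf=((236,68),(108,295)),tipn=((244,184),(125,425)),hf=((163,85),(12,314)),hn=((173,190),(30,415)))
X={k:tri(A(*a),B(*b)) for k,(a,b) in pts.items()}
for k,v in X.items(): print(k,v.round(4), [np.round(np.hypot(*(proj(f,v)-p)),1) for f,p in (A(*pts[k][0]),B(*pts[k][1]))])
print('pan c',np.mean([X[k] for k in('nf','rf','rn','nn')],0))
Z={k:(atz(*A(*pts[k][0]),z),atz(*B(*pts[k][1]),z)) for k,z in(('tipf',.036),('tipn',.036),('nf',.04),('rf',.04),('rn',.04),('nn',.04),('grip',.09))}
for k,v in Z.items(): print(k,v[0][:2].round(4),v[1][:2].round(4))
E
python3 m.py
```

```text
grip [ 0.4934 -0.0183  0.0861] [np.float64(0.4), np.float64(0.4)]
nf [0.5276 0.2433 0.0289] [np.float64(1.4), np.float64(1.4)]
rf [0.5281 0.1405 0.0262] [np.float64(0.1), np.float64(0.1)]
rn [0.4486 0.1399 0.0267] [np.float64(0.7), np.float64(0.7)]
nn [0.4479 0.2428 0.0274] [np.float64(0.5), np.float64(0.5)]
tipf [0.5321 0.354  0.0106] [np.float64(3.5), np.float64(3.4)]
tipn [ 0.4154  0.3745 -0.0046] [np.float64(1.2), np.float64(1.2)]
hf [0.5233 0.3833 0.0869] [np.float64(1.5), np.float64(1.5)]
hn [0.4447 0.3935 0.0855] [np.float64(2.7), np.float64(2.6)]
pan c [0.48803841 0.19163252 0.02730126]
tipf [0.5279 0.3463] [0.5335 0.3357]
tipn [0.428  0.3578] [0.4219 0.3475]
nf [0.529 0.242] [0.5251 0.2393]
rf [0.5281 0.1431] [0.5267 0.139 ]
rn [0.4522 0.1423] [0.4494 0.1386]
nn [0.4499 0.242 ] [0.4501 0.2377]
grip [ 0.4942 -0.0156] [ 0.493  -0.0168]
```

Run:
```python
from h import *
rel([0.4935,-0.0165,0.054],(0.01,-1))
```

```text
rel [0.0754 0.1128 0.1884] turn -0.1062 (alt 3.0354 )
```

```bash
python3 -m creep '1 0.03 0.045 0 -0.05;1 0.06 0.09 0 -0.106;1 0.0755 0.113 0.02 -0.106;1 0.0755 0.113 0.06 -0.106;1 0.0755 0.113 0.11 -0.106;1 0.0755 0.113 0.15 -0.106;1 0.0755 0.113 0.175 -0.106;1 0.0755 0.113 0.188 -0.106;1 0.0755 0.113 0.188 -0.106;1 0.0755 0.113 0.188 -0.106'
python3 - <<'E'
from h import *
cap('wrist','w3.png'); print(state()[0]); rel([0.4935,-0.0165,0.054],(0.01,-1))
E
```

```text
time_s: 3.5
tool_pos: [0.4947, -0.0163, 0.0554]
tcp_rot: [[1.0, 0.01, 0.002], [0.01, -1.0, -0.001], [0.002, 0.001, -1.0]]
wrist_force: [0.1, 0.0, 0.4]
grip_width: 0.0867
[ 0.49464661 -0.01631979  0.05552464]
rel [-0.0012  0.0002  0.0015] turn 0.0004 (alt -3.1412 )
```

View pics/w3.png

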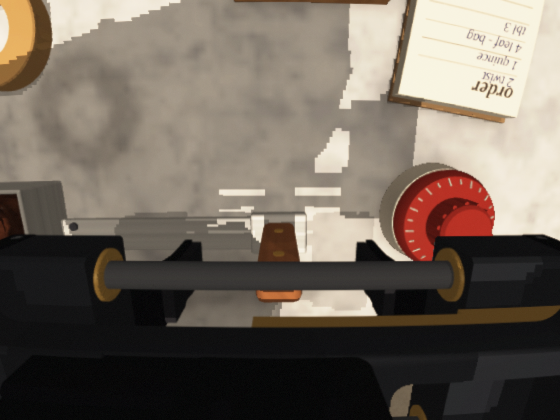

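The grip at (280,260) sits centred between the fingers at about 190 and 368, so I'll close.

```bash
python3 -m creep '0 0 0 0 0;0 0 0 0 0;0 0 0 0 0;0 0 0 0 0;0 0 0 0 0;0 0 0 0 0'
python3 - <<'E'
from h import *
p,R,s=state(); print(s['wrist_force'],s['wrist_torque'])
k=np.array([.11,.994]);k/=np.linalg.norm(k);m=np.array([.483,.388])
# align: tray origin at 115 mm before mouth (nose 65 before)
for d in(.13,.115):
    g=m-k*(d+.21); rel([g[0],g[1],p[2]],tuple(-k))
E
```

```text
time_s: 4.3
tool_pos: [0.4946, -0.0164, 0.0555]
tcp_rot: [[1.0, 0.01, 0.002], [0.01, -1.0, -0.001], [0.002, 0.001, -1.0]]
wrist_force: [-0.3, -0.8, 0.3]
grip_width: 0.0349
[-0.25458164 -0.82245755  0.32366058] [-0.07109733 -0.00339225 -0.00694355]
rel [-0.0483 -0.0669 -0.0002] turn 0.1205 (alt -3.0211 )
rel [-0.0465 -0.0818 -0.0002] turn 0.1205 (alt -3.0211 )
```

```bash
python3 -m creep '0 0 0 0 0;0 0 0 0 0;0 0 0 0 0;0 0 0 0 0'
python3 -m creep '0 -0.005 -0.006 0 0.012;0 -0.01 -0.012 0 0.025;0 -0.015 -0.02 0 0.04;0 -0.02 -0.027 0 0.055;0 -0.026 -0.034 0 0.07;0 -0.032 -0.042 0 0.085;0 -0.038 -0.05 0 0.1;0 -0.043 -0.058 0 0.112;0 -0.047 -0.064 0 0.12;0 -0.048 -0.067 0 0.1205;0 -0.048 -0.067 0 0.1205'
python3 - <<'E'
from h import *
cap('wrist','w4.png'); cap('top','t4.png'); cap('scene','s4.png'); p,R,s=state();print(p,s['wrist_force'])
a=cv2.imread('pics/t4.png')[200:270,115:395]; b=cv2.imread('pics/w4.png')[60:260,0:300];c=cv2.imread('pics/s4.png')[180:320,200:350]
o=np.zeros((600,800,3),np.uint8);o[:200,:800]=cv2.resize(a,(800,200),interpolation=3);o[200:500,:450]=cv2.resize(b,(450,300));o[200:527,450:800]=cv2.resize(c,(350,327),interpolation=3)
cv2.imwrite('pics/m3.png',o)
E
```

```text
time_s: 4.8
tool_pos: [0.4946, -0.0163, 0.0554]
tcp_rot: [[1.0, 0.011, 0.002], [0.011, -1.0, -0.001], [0.002, 0.001, -1.0]]
wrist_force: [-0.0, -0.2, -1.1]
grip_width: 0.0219
time_s: 6.18
tool_pos: [0.4456, 0.0506, 0.0554]
tcp_rot: [[0.994, -0.11, 0.002], [-0.11, -0.994, -0.0], [0.002, 0.0, -1.0]]
wrist_force: [-2.2, 0.7, 3.5]
grip_width: 0.0217
[0.44585361 0.05051882 0.05540964] [-2.80152916  1.82967597  5.09318059]
```

View pics/m3.png

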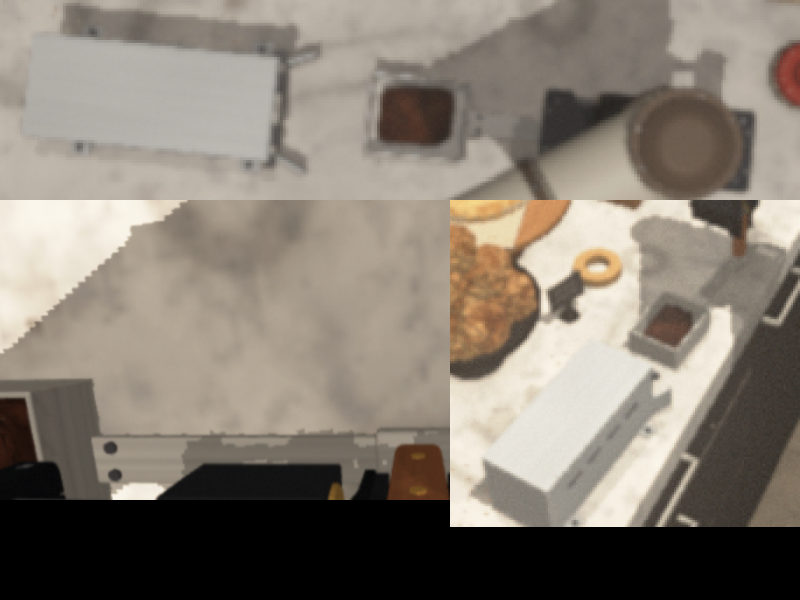

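m3 (top crop, 2.857×): keeper top corners at (33,33),(22,134),(272,160),(282,55), guide tips at (318,48)/(305,168), and pan corners at (378,75),(368,150),(465,158),(465,82). The tray is aligned in front of the mouth, so I'll check its heading and offset.

Run:
```python
from h import *
P=lambda u,v,z:atz('t4.png',(115+u/2.857,200+v/2.857),z)[:2]
k=[P(*c,.1) for c in((33,33),(22,134),(272,160),(282,55))]; t=[P(*c,.036) for c in((318,48),(305,168))]; q=[P(*c,.04) for c in((378,75),(368,150),(465,158),(465,82))]
ang=lambda d:np.degrees(np.arctan2(d[0],d[1])).round(2)
back=(k[0]+k[1])/2; front=(k[2]+k[3])/2
print('keeper axis',ang(back-front),'edges',ang(k[0]-k[3]),ang(k[1]-k[2]),'front edge',ang(k[3]-k[2])-90,'tips',ang(t[0]-t[1])-90)
print('front',front,'back',back,'tipmid',(t[0]+t[1])/2,np.linalg.norm(t[0]-t[1]))
n=(q[0]+q[1])/2;r=(q[2]+q[3])/2;c=(n+r)/2
print('pan',c,'axis',ang(n-r),ang(q[0]-q[3]),ang(q[1]-q[2]),'size',np.linalg.norm(q[0]-q[1]),np.linalg.norm(n-r))
p,R,s=state(); print('pan-grip axis',ang(c-p[:2]), 'tool', ang(-R[:2,1]))
for nm,pt in(('tip',(t[0]+t[1])/2),('front',front),('back',back),('hingew',np.array([.484,.388])),('tipw',np.array([.478,.347]))):
  for a in(6.3,):
    u=np.array([np.sin(np.radians(a)),np.cos(np.radians(a))]); v=np.array([u[1],-u[0]])
    g=p[:2]; print(nm,'along from grip',((pt-g)@u).round(4),'lateral vs grip line',((pt-g)@v).round(4),'pan lateral',((c-g)@v).round(4))
```

```text
keeper axis 5.46 edges 5.0 5.93 front edge 5.0 tips 5.810000000000002
front [0.47679513 0.38935396] back [0.49912923 0.62284815] tipmid [0.47721586 0.36377095] 0.11826276352541802
pan [0.4691228 0.2581766] axis 4.6 4.54 4.65 size 0.07393923491065857 0.09031117717956502
pan-grip axis 6.39 tool 6.3
tip along from grip 0.3148 lateral vs grip line -0.0032 pan lateral 0.0003
front along from grip 0.3402 lateral vs grip line -0.0064 pan lateral 0.0003
back along from grip 0.5747 lateral vs grip line -0.0099 pan lateral 0.0003
hingew along from grip 0.3396 lateral vs grip line 0.0009 pan lateral 0.0003
tipw along from grip 0.2982 lateral vs grip line -0.0006 pan lateral 0.0003
```

Run:
```python
from h import *
p,R,s=state(); print(s['wrist_force'],s['wrist_torque'])
a=np.radians(5.7);k=np.array([np.sin(a),np.cos(a)]);m=np.array([.4802,.3888])
g=m-k*.3; rel([g[0],g[1],.0554],tuple(-k))
```

```text
[-2.80152916  1.82967597  5.09318059] [ 0.79008906  0.85062415 -0.018814  ]
rel [ 0.0002 -0.04    0.    ] turn -0.0105 (alt 3.1311 )
```

```bash
python3 -m creep '0 0 -0.006 0 -0.005;0 0 -0.013 0 -0.01;0 0 -0.02 0 -0.0105;0 0 -0.028 0 -0.0105;0 0 -0.035 0 -0.0105;0 0 -0.04 0 -0.0105;0 0 -0.04 0 -0.0105'
python3 - <<'E'
from h import *
cap('wrist','w5.png'); cap('top','t5.png'); cap('scene','s5.png'); p,R,s=state();print(p,s['wrist_force'],s['time_s'])
a=cv2.imread('pics/t5.png')[205:265,115:315]; c=cv2.imread('pics/s5.png')[205:315,210:330]
o=np.zeros((600,800,3),np.uint8);o[:240,:800]=cv2.resize(a,(800,240),interpolation=3);o[240:600,:393]=cv2.resize(c,(393,360),interpolation=3)
o[240:515,400:800]=cv2.resize(cv2.imread('pics/w5.png')[60:280,0:320],(400,275))
cv2.imwrite('pics/m4.png',o)
E
```

```text
time_s: 7.2
tool_pos: [0.4503, 0.091, 0.0554]
tcp_rot: [[0.995, -0.099, 0.002], [-0.099, -0.995, 0.0], [0.002, -0.0, -1.0]]
wrist_force: [-2.3, -1.0, 3.9]
grip_width: 0.0222
[0.45030726 0.09096432 0.05538616] [-2.2655681   1.61682379  3.81610433] 7.35
```

View pics/m4.png

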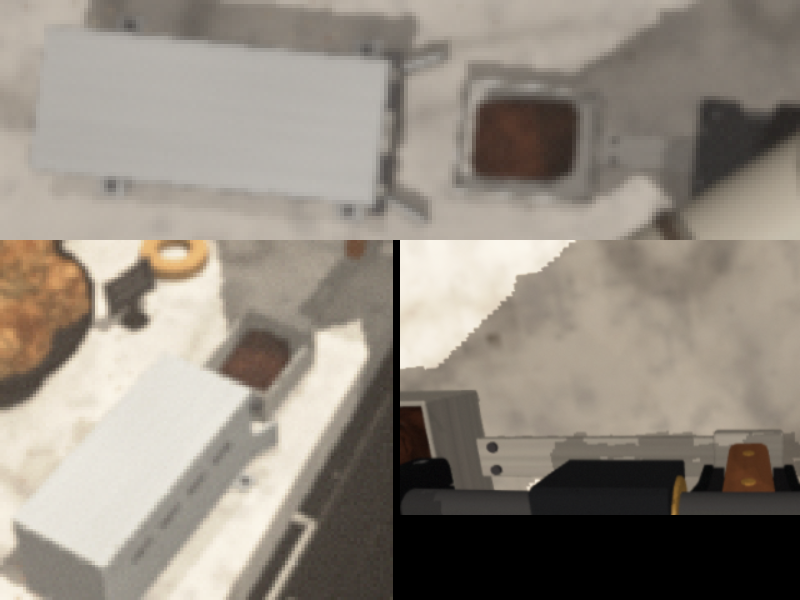

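Run:
```python
from h import *
from scipy.optimize import least_squares
S=lambda l:[(115+u/4,205+v/4) for u,v in l]
def fit(M,px,x0):
    px=np.array(px)
    def W(x): c,s=np.cos(x[2]),np.sin(x[2]); return [np.array([x[0]+c*a-s*b,x[1]+s*a+c*b,z]) for a,b,z in M]
    f=lambda x:np.concatenate([proj('t5.png',w) for w in W(x)])-px.ravel()
    r=least_squares(f,x0); print(r.x[:2].round(4),'deg off y',(90-np.degrees(r.x[2])).round(2),'res px',r.fun.round(1)); return r.x
# keeper frame x inward, y left (= -world x side)
k=fit([(.232,-.049,.1),(.232,.049,.1),(0,.049,.1),(0,-.049,.1),(-.029,-.054,.036),(-.029,.054,.036)],S([(47,27),(35,167),(380,205),(390,57),(447,45),(428,216)]),[.48,.39,1.47])
t=fit([(.05,-.04,.04),(.05,.04,.04),(-.05,.04,.04),(-.05,-.04,.04)],S([(468,68),(460,190),(598,200),(602,88)]),[.48,.3,1.47])
p,R,s=state(); u=np.array([np.cos(k[2]),np.sin(k[2])]);v=np.array([-u[1],u[0]])
for n,q in(('tray',t[:2]),('grip',p[:2])): print(n,((q-k[:2])@u).round(4),((q-k[:2])@v).round(4))
```

```text
[0.4784 0.391 ] deg off y 5.01 res px [ 0.1 -0.6 -0.7  0.9 -0.4 -1.   0.6 -0.5 -0.3  2.8  0.8 -1.5]
[0.4735 0.2964] deg off y 4.8 res px [-0.5  1.3 -1.1 -0.6  0.1 -0.1  1.6 -0.6]
tray -0.0947 -0.0033
grip -0.3013 0.0018
```

```bash
python3 -m creep '0 -0.001 -0.004 0 -0.004;0 -0.002 -0.008 0 -0.007;0 -0.002 -0.013 0 -0.007;0 -0.002 -0.018 0 -0.007;0 -0.002 -0.023 0 -0.007;0 -0.002 -0.028 0 -0.007;0 -0.002 -0.033 0 -0.007;0 -0.002 -0.038 0 -0.007;0 -0.002 -0.038 0 -0.007'
python3 - <<'E'
from h import *
p,R,s=state();print(p,s['wrist_force'],s['wrist_torque'],s['time_s'])
E
```

```text
time_s: 8.48
tool_pos: [0.4518, 0.1293, 0.0554]
tcp_rot: [[0.996, -0.091, 0.002], [-0.091, -0.996, 0.001], [0.002, -0.001, -1.0]]
wrist_force: [-1.9, -2.8, 4.9]
grip_width: 0.0219
[0.45183185 0.12934352 0.05539443] [-1.8813367  -2.78638145  4.91935155] [-0.67638025  0.51188825  0.00990939] 8.475
```

```bash
python3 -m creep '0 0 -0.004 0 0;0 0 -0.008 0 0;0 0 -0.012 0 0;0 0 -0.016 0 0;0 0 -0.02 0 0;0 0 -0.024 0 0'
python3 - <<'E'
from h import *
p,R,s=state();print(s['wrist_force'],s['wrist_torque'])
E
```

```text
time_s: 9.22
tool_pos: [0.4528, 0.1513, 0.0554]
tcp_rot: [[0.996, -0.092, -0.001], [-0.093, -0.996, -0.003], [-0.001, 0.003, -1.0]]
wrist_force: [-0.8, -10.2, 7.8]
grip_width: 0.022
[ -0.75068344 -10.16804436   7.8313224 ] [-2.74914944  0.11738133 -0.06947737]
```

```bash
python3 -m creep '0 0 -0.005 0 0;0 0 -0.01 0 0;0 0 -0.015 0 0;0 0 -0.02 0 0;0 0 -0.024 0 0'
python3 - <<'E'
from h import *
p,R,s=state();print(s['wrist_force'],s['wrist_torque'])
cap('top','t6.png');cap('scene','s6.png')
a=cv2.imread('pics/t6.png')[205:265,115:315]; c=cv2.imread('pics/s6.png')[205:315,210:330]
o=np.zeros((600,800,3),np.uint8);o[:240,:800]=cv2.resize(a,(800,240),interpolation=3);o[240:600,:393]=cv2.resize(c,(393,360),interpolation=3)
cv2.imwrite('pics/m5.png',o)
E
```

```text
time_s: 9.85
tool_pos: [0.4537, 0.1729, 0.0554]
tcp_rot: [[0.996, -0.094, -0.005], [-0.094, -0.996, -0.006], [-0.004, 0.007, -1.0]]
wrist_force: [-2.0, -12.3, 8.9]
grip_width: 0.0216
[ -2.02207901 -12.3373199    8.88091376] [-2.81695592  0.07128783 -0.14200051]
```

View pics/m5.png

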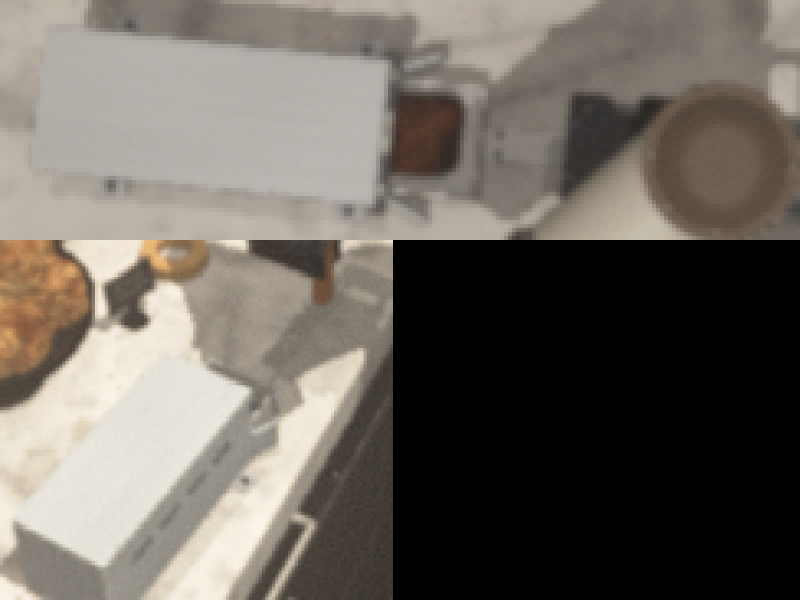

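The pan is sliding in between the guides under the flap, with a push of about 12 N and almost no side force.

```bash
python3 -m creep '0 0 -0.004 0 0;0 0 -0.008 0 0;0 0 -0.012 0 0;0 0 -0.016 0 0;0 0 -0.02 0 0;0 0 -0.024 0 0;0 0 -0.028 0 0;0 0 -0.032 0 0'
python3 - <<'E'
from h import *
p,R,s=state();print(s['wrist_force'],s['wrist_torque'])
E
```

```text
time_s: 10.95
tool_pos: [0.4557, 0.2031, 0.0553]
tcp_rot: [[0.995, -0.095, -0.007], [-0.095, -0.995, -0.009], [-0.006, 0.01, -1.0]]
wrist_force: [-1.4, -10.6, 9.6]
grip_width: 0.0219
[ -1.43019919 -10.6158597    9.55968214] [-2.63119688  0.08652823 -0.09385992]
```

```bash
python3 -m creep '0 0 -0.004 -0.0005 0;0 0 -0.008 -0.0005 0;0 0 -0.012 -0.0005 0;0 0 -0.016 -0.0005 0;0 0 -0.02 -0.0005 0;0 0 -0.024 -0.0005 0;0 0 -0.028 -0.0005 0;0 0 -0.032 -0.0005 0'
python3 - <<'E'
from h import *
p,R,s=state();print(s['wrist_force'],s['wrist_torque'])
E
```

```text
time_s: 11.95
tool_pos: [0.4576, 0.2332, 0.0553]
tcp_rot: [[0.995, -0.096, -0.01], [-0.096, -0.995, -0.012], [-0.008, 0.013, -1.0]]
wrist_force: [-1.9, -8.9, 7.2]
grip_width: 0.022
[-1.85893364 -8.90193783  7.16695843] [-2.01026222  0.02415689 -0.09838997]
```

```bash
python3 -m creep '0 0 -0.004 -0.0005 0;0 0 -0.008 -0.0005 0;0 0 -0.012 -0.0005 0;0 0 -0.016 -0.0005 0;0 0 -0.02 -0.0005 0;0 0 -0.02 -0.0005 0'
python3 - <<'E'
from h import *
p,R,s=state();print(s['wrist_force'],s['wrist_torque'])
cap('wrist','w7.png')
E
```

```text
time_s: 12.7
tool_pos: [0.4587, 0.252, 0.0553]
tcp_rot: [[0.995, -0.097, -0.011], [-0.097, -0.995, -0.013], [-0.01, 0.014, -1.0]]
wrist_force: [-1.5, -6.1, 4.6]
grip_width: 0.0218
[-1.49414275 -6.09090076  4.60622347] [-1.34326678  0.14799045 -0.10080258]
```

View pics/w7.png

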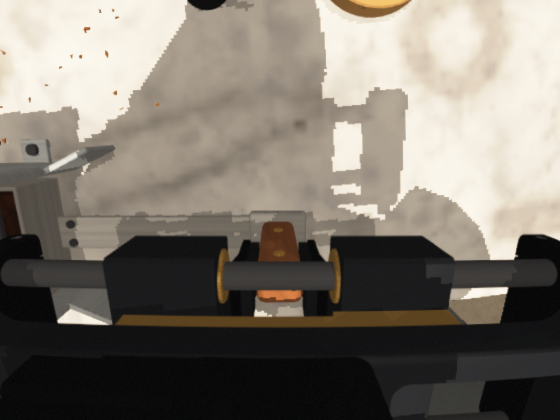

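```bash
python3 -m creep '0 0 -0.004 -0.0005 0;0 0 -0.008 -0.0005 0;0 0 -0.012 -0.0005 0;0 0 -0.016 -0.0005 0;0 0 -0.02 -0.0005 0;0 0 -0.024 -0.0005 0;0 0 -0.028 -0.0005 0;0 0 -0.03 -0.0005 0;0 0 -0.03 -0.0005 0'
python3 -m creep '0 0 -0.0015 0 0;0 0 -0.003 0 0;0 0 -0.0045 0 0;0 0 -0.006 0 0'
```

```text
time_s: 13.88
tool_pos: [0.4608, 0.2801, 0.0553]
tcp_rot: [[0.995, -0.099, -0.014], [-0.099, -0.995, -0.016], [-0.012, 0.017, -1.0]]
wrist_force: [-0.9, -8.2, 6.3]
grip_width: 0.0222
time_s: 14.38
tool_pos: [0.4608, 0.2844, 0.0553]
tcp_rot: [[0.995, -0.1, -0.015], [-0.1, -0.995, -0.018], [-0.013, 0.019, -1.0]]
wrist_force: [-0.8, -6.8, 5.6]
grip_width: 0.0218
```

```bash
python3 -m creep '0 0 -0.0015 0 0;0 0 -0.003 0 0;0 0 -0.0045 0 0;0 0 -0.006 0 0' | egrep 'pos|force'
python3 -m creep '0 0 -0.0015 0 0;0 0 -0.003 0 0;0 0 -0.0045 0 0;0 0 -0.005 0 0' | egrep 'pos|force'
```

```text
tool_pos: [0.4615, 0.2905, 0.0553]
wrist_force: [-0.2, -4.6, 5.5]
tool_pos: [0.462, 0.2955, 0.0553]
wrist_force: [-0.1, -5.2, 5.2]
```

```bash
python3 -m creep '0 0 -0.001 0 0;0 0 -0.002 0 0;0 0 -0.003 0 0' | egrep 'pos|force'
python3 -m creep '0 0 -0.001 0 0;0 0 -0.002 0 0;0 0 -0.003 0 0' | egrep 'pos|force'
```

```text
tool_pos: [0.4624, 0.2986, 0.0553]
wrist_force: [-0.8, -5.6, 4.4]
tool_pos: [0.4627, 0.3016, 0.0553]
wrist_force: [-0.5, -4.7, 5.3]
```

```bash
python3 -m creep '0 0 -0.001 0 0;0 0 -0.002 0 0;0 0 -0.003 0 0' | egrep 'pos|force'
python3 -m creep '0 0 -0.001 0 0;0 0 -0.002 0 0;0 0 -0.003 0 0' | egrep 'pos|force'
```

```text
tool_pos: [0.4626, 0.3028, 0.0553]
wrist_force: [1.6, -11.1, 7.1]
tool_pos: [0.4622, 0.3029, 0.0552]
wrist_force: [0.7, -13.9, 8.8]
```

The pan bears on the stop at y≈0.3025, and the push has risen from 5 to 14 N. It now needs a few millimetres more.

```bash
python3 -m creep '0 0 -0.002 0 0;0 0 -0.0035 0 0;0 0 -0.005 0 0;0 0 -0.005 0 0' | egrep 'pos|force'
```

```text
tool_pos: [0.462, 0.3029, 0.0551]
wrist_force: [3.5, -17.9, 9.1]
```

```bash
python3 -m creep '0 0 -0.003 -0.0005 0;0 0 -0.005 -0.001 0;0 0 -0.0065 -0.001 0;0 0 -0.0065 -0.001 0'
python3 - <<'E'
from h import *
p,R,s=state();print(s['wrist_force'],s['wrist_torque'])
E
```

```text
time_s: 17.88
tool_pos: [0.4616, 0.3028, 0.0551]
tcp_rot: [[0.994, -0.101, -0.029], [-0.102, -0.994, -0.048], [-0.024, 0.051, -0.998]]
wrist_force: [5.7, -19.6, 7.2]
grip_width: 0.0223
[  5.68130823 -19.61412948   7.19812943] [-4.90001289 -1.69112983  0.23989765]
```

The push has reached about 20 N without motion. The side force is growing (+5.7 N) and the tool is tilting, so the tray looks wedged by yaw: the grip travelled along roughly 4° while the tool holds 5.8°. I'll let go to relax it and look.

```bash
python3 -m creep '0 0 0.001 0 0;0.7 0 0.001 0 0;0.7 0 0.001 0 0;0.7 0 0.001 0 0;0.7 0 0.001 0 0;0.7 0 0.001 0 0'
python3 - <<'E'
from h import *
p,R,s=state();print(s['wrist_force'],s['wrist_torque'],s['joints'])
cap('wrist','w8.png');cap('top','t8.png');cap('scene','s8.png')
a=cv2.imread('pics/t8.png')[205:265,115:315]; c=cv2.imread('pics/s8.png')[205:315,210:330]
o=np.zeros((600,800,3),np.uint8);o[:240,:800]=cv2.resize(a,(800,240),interpolation=3);o[240:600,:393]=cv2.resize(c,(393,360),interpolation=3)
o[240:540,400:800]=cv2.resize(cv2.imread('pics/w8.png'),(400,300))
cv2.imwrite('pics/m6.png',o)
E
```

```text
time_s: 18.62
tool_pos: [0.4614, 0.302, 0.0551]
tcp_rot: [[0.994, -0.101, -0.029], [-0.102, -0.994, -0.048], [-0.024, 0.051, -0.998]]
wrist_force: [-0.2, 0.8, -0.4]
grip_width: 0.0591
[-0.21640706  0.7815153  -0.38201867] [ 0.09208443 -0.09563287 -0.00223957] [ 50.31742218  26.56008856 -19.96102086   0.63259003 -46.6788171
  33.42058906]
```

View pics/m6.png

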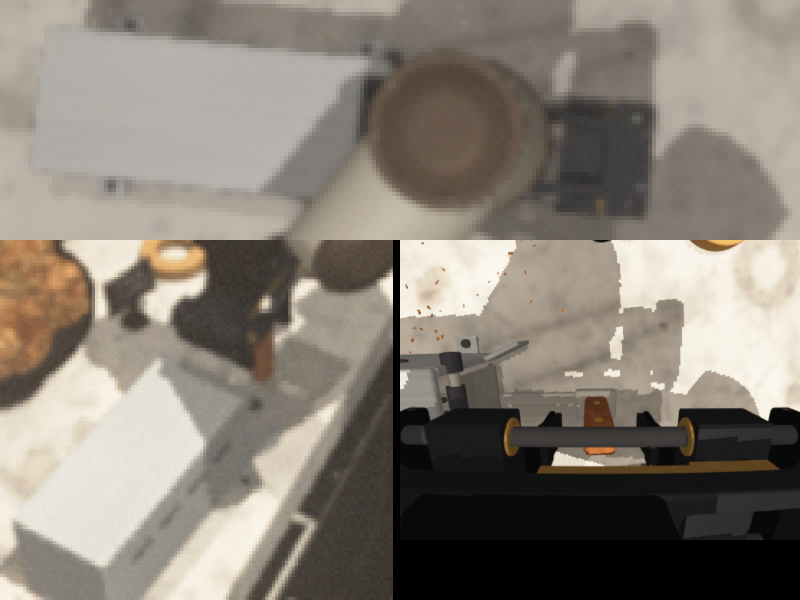

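The picture shows the flap shut at the hinge (452,365) and the grip free between the open fingers. The arm yields sideways (−x) and tilts under push load, so I'll regrip lower with heading −0.01 rad. Then I'll push in a single call with a +x bias, bounded at 9 mm.

```bash
python3 -m creep '0.7 0.0005 0 0.006 -0.01;0.7 0.0005 0 0.013 -0.01;0.7 0.0005 0 0.013 -0.01;0 0.0005 0 0.013 -0.01;0 0.0005 0 0.013 -0.01;0 0.0005 0 0.013 -0.01;0 0.0005 0 0.013 -0.01;0 0.0005 0 0.013 -0.01;0 0.0005 0 0.013 -0.01;0 0.0005 0 0.013 -0.01'
python3 -m creep '0 0.0005 -0.002 0 0;0 0.001 -0.004 0 0;0 0.001 -0.005 0 0;0 0.0015 -0.006 0 0;0 0.0015 -0.006 0 0'
python3 - <<'E'
from h import *
p,R,s=state();print(s['wrist_force'],s['wrist_torque'])
E
```

```text
time_s: 20.02
tool_pos: [0.462, 0.3016, 0.0426]
tcp_rot: [[0.995, -0.091, -0.028], [-0.092, -0.995, -0.047], [-0.024, 0.049, -0.999]]
wrist_force: [-0.2, -0.6, 2.4]
grip_width: 0.0237
time_s: 20.65
tool_pos: [0.4616, 0.302, 0.0421]
tcp_rot: [[0.995, -0.093, -0.035], [-0.095, -0.994, -0.056], [-0.03, 0.059, -0.998]]
wrist_force: [-3.5, -13.9, 10.0]
grip_width: 0.0239
[ -3.47290166 -13.89457844   9.98377075] [-2.51984339  0.32276024 -0.02106355]
```

```bash
python3 -m creep '0 0.0005 -0.002 -0.001 0;0 0.0005 -0.004 -0.0015 0;0 0.0005 -0.006 -0.002 0;0 0.001 -0.0075 -0.002 0;0 0.001 -0.0085 -0.002 0;0 0.001 -0.0085 -0.002 0'
python3 - <<'E'
from h import *
p,R,s=state();print(s['wrist_force'],s['wrist_torque'])
E
```

```text
time_s: 21.4
tool_pos: [0.4615, 0.3056, 0.0431]
tcp_rot: [[0.995, -0.095, -0.041], [-0.098, -0.993, -0.064], [-0.035, 0.068, -0.997]]
wrist_force: [-1.9, -12.5, 6.5]
grip_width: 0.024
[ -1.8856534  -12.50983674   6.49626041] [-2.08193835 -0.17710457 -0.04978076]
```

The tray advanced 3.6 mm at a steady 12.5 N, so the stop is giving. One more small push will confirm that before I release.

```bash
python3 -m creep '0 0.0005 -0.002 -0.001 0;0 0.0005 -0.004 -0.0015 0;0 0.0005 -0.006 -0.0015 0;0 0.0005 -0.0065 -0.0015 0;0 0.0005 -0.0065 -0.0015 0'
```

```text
time_s: 22.02
tool_pos: [0.4613, 0.3072, 0.0439]
tcp_rot: [[0.994, -0.097, -0.046], [-0.1, -0.992, -0.072], [-0.039, 0.077, -0.996]]
wrist_force: [0.1, -14.5, 7.3]
grip_width: 0.0243
```

```bash
python3 -m creep '0.8 0 0 0 0;0.8 0 0 0 0;0.8 0 0 0 0;0.8 0 0 0 0;0.8 0 0 0 0;0.8 0 0 0 0;0.8 0 0 0 0;0.8 0 0 0 0'
python3 -m creep '0.8 -0.0005 0.001 -0.015 0;0.8 -0.001 0.002 -0.03 0;0.8 -0.002 0.004 -0.06 0;0.8 -0.004 0.007 -0.1 0;0.8 -0.006 0.01 -0.14 0;0.8 -0.006 0.02 -0.17 0;0.8 -0.01 0.06 -0.17 0;0.8 -0.02 0.1 -0.17 0;0.8 -0.03 0.1 -0.17 0;0.8 -0.03 0.1 -0.17 0'
python3 - <<'E'
from h import *
cap('wrist','w9.png');cap('top','t9.png');cap('scene','s9.png')
a=cv2.imread('pics/t9.png')[175:275,115:435]; c=cv2.imread('pics/s9.png')[205:315,210:330]
o=np.zeros((600,800,3),np.uint8);o[:240,:768]=cv2.resize(a,(768,240),interpolation=3);o[240:570,:360]=cv2.resize(c,(360,330),interpolation=3)
o[240:570,360:800]=cv2.resize(cv2.imread('pics/w9.png'),(440,330))
cv2.imwrite('pics/m7.png',o)
E
```

```text
time_s: 23.02
tool_pos: [0.4613, 0.3072, 0.0439]
tcp_rot: [[0.994, -0.097, -0.046], [-0.1, -0.992, -0.072], [-0.039, 0.077, -0.996]]
wrist_force: [-0.9, -0.2, -0.2]
grip_width: 0.0694
time_s: 24.28
tool_pos: [0.4296, 0.2236, 0.2234]
tcp_rot: [[0.994, -0.097, -0.044], [-0.1, -0.993, -0.071], [-0.037, 0.075, -0.997]]
wrist_force: [0.6, 0.1, -0.1]
grip_width: 0.0695
```

View pics/m7.png

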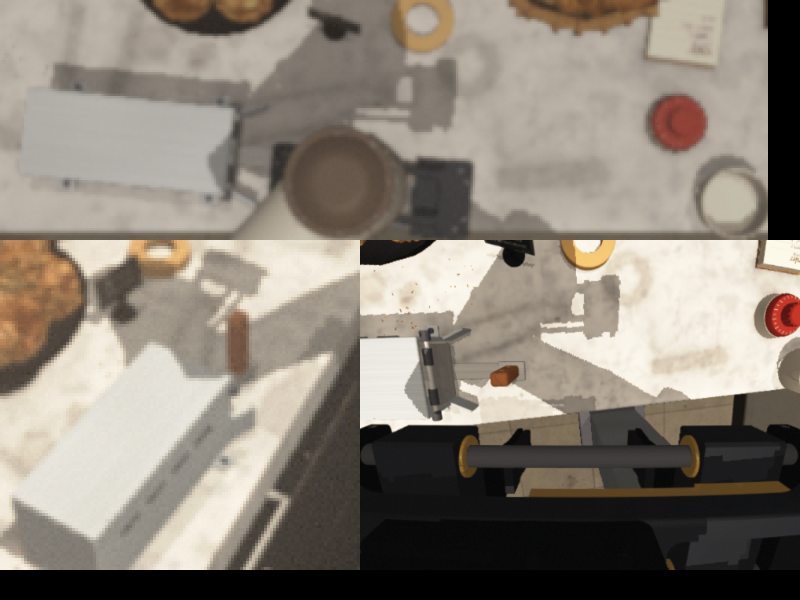

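The last picture shows the flap hanging shut at (440,375), the grip upright and free outside at (505,375), and the bystanders in place. I'm handing in.

```bash
python3 -c "
from station import arm; print(arm.hand_in())"
```

```text
the job is handed in; nothing more can be done
None
```

I slid the tray into the keeper under the flap, pushed the depth stop back by an estimated 4–6 mm, let go and handed the job in. The hand-in gave no verdict.

**Stop:** The pan met it with its origin about 120 mm inside the mouth, where the push rose from about 5 N. On the first grip the push climbed to about 20 N without movement while the tool tilted. I took this for wedging, so I let go, regripped 13 mm lower and pushed again. The stop then gave at a steady 12–14 N over about 5 mm of finger travel. The 4–6 mm comes from that travel and the force only; I could not see the stop itself.

**Last checks:**
- **Flap and grip:** the last picture shows the flap shut and the grip upright outside.
- **Other things:** the tape roll, price sign and ramekin look unmoved.
- **Hand:** the gripper is raised clear, and the wrist force is about 0 N.
- **Brownie:** it could not be seen inside the closed keeper at the end. It lay flat in the pan when last seen, as the pan entered.

**Disagreements:**
- **Tool tilt:** the tool ended tilted by about 5° from yielding under the push, and I did not correct it.
- **Keeper heading:** the estimates ranged from 4° to 6.3°.

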